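File returned seal cases by size in the wire shelf slots

ROBOT

A 6-joint arm with a two-finger parallel gripper is mounted at the origin on the work surface. World frame = base frame: x ahead of the robot, y to its left, z up, the work surface at z = 0. Lengths are in mm, angles in rad, forces in N, time in s.
With the tool pointing down it reaches from about 350 to 800 mm from the base axis. Payload 7.3 kg.
Tool frame: the origin (TCP) lies at the very end of the fingers, on their centre line; the grasp point (between the pads) lies 19 mm behind it; z points along the fingers, y is the line along which they close (so a half turn about z gives the same grasp; the last joint's range is limited). The gripper opens to 85 mm and grips with 20 to 120 N. Pads are 22 mm wide; open, the fingers measure 114 mm over their backs; the gripper's body (76 mm by 85 mm) begins 54 mm behind the grasp point. The pads swing forward as they close: fully open they stand 13 mm farther back than shut.
Start: joints at [-1.495, 0.342, 1.524, -0, 1.275, -0.146], TCP at [115.514, -512.153, 231.322] pointing down, gripper open.
Joint ranges: [-2.53, 2.53], [-0.77, 2.02], [0.04, 2.7], [-1, 4.14], [0.28, 2.66], [-3.11, 3.11]. Speed limits (rad/s): [2.57, 2.57, 3.14, 3.14, 3.14, 3.14].

INTERFACE

Orientations are given as a rotation vector (axis times angle).
In Python, from rig import env, cams, spotter gives the robot as it stands.
- The arm moves only by the shell command python3 -m inch 'ROWS'. ROWS is a JSON object of lists of equal length, an entry for each row: "delta_pos": the shift along the tool's x, y, z in cm, a list of three; "roll": the turn about the tool's z in rad; "fingers": the finger opening in cm, from 0 to 8.54. A call has 1 to 12 rows; each row shifts and turns the commanded pose from where the row before left it, along the tool's axes as they then stand; what a row does not reach is not made up. A row lasts 1/12 s, in which the tool goes at most 41.7 mm and 7.16 degrees, less where a joint would pass 70% of its speed; a pose out of reach is approached as far as the arm can. A call is refused whole if a number of a shift passes 4.17 or a number of a turn 0.125, either way. A call with a gripper value outside its range is refused whole. The fingers move at their own pace and stop on an object; the grip force is fixed at half the most. Time passes only in rows, so rows that do not move let the fingers close. It gives the time, the measured TCP pose, the force, the opening and the grip force at its end, in the units of the state.
- env.state(): the state, without advancing time (a new reading comes with each control period).
- cams.read_camera(name): name is "scene" or "top"; returns a dict with "img" (384x512x3 uint8, red, green, blue), "K" (3x3 intrinsics, pixels), "R" (3x3) and "t" (3): a world point X has camera coordinates R X + t. Camera axes: x right, y down, z forward; pixel columns grow to the right and rows downward; lengths in mm; the calibration is good to about 2 mm. A picture is of the moment at which its call begins. There is no depth.
- env.close_job(): hands the job in; it is judged then, once.
Trained networks look in a picture, given as the dict that the camera call returned (one of the last four; its "shot" number tells which), for a name from the list of things; names that differ only in an ending like _2 or _b are one class to them, and where a whole thing is asked for, a point or a joint stands for the part that bears it (a point fixed in the world has none). Each returns a list of dicts, best first, with "p" (0 to 1); they miss things now and then, are a little off and sometimes report something else, mostly with a low value. They report only what shows in the picture. A call takes as long as a camera call.
- spotter.spot_in(picture, label): "bbox" ([centre column, centre row, width, height] in pixels, round what is visible of it).
- spotter.regions_of(picture, label): "region" (384x512 bool, what is visible of it) and "bbox" ([centre column, centre row, width, height] in pixels, round what is visible of it).
The state is a dict: "time_s": time; "joints": joint angles; "joint_vel": joint speeds; "joint_efforts": joint torques, N m; "tcp_pos": TCP position; "orientation": TCP orientation; "ft_force": force on the tool from outside, world axes, zero at the start; "ft_torque": the same for the moment, N m; "gripper_width": opening from 0.0 (shut) to 1.0 (fully open); "grip_force": force on a finger pad.
Only numpy, scipy, OpenCV 4.12 (cv2) and the standard library are available. Lean on these libraries where they do the work, as an engineer would, in place of code of your own. Each camera call takes 0.05 s, during which the arm holds its last target. There are 200 camera calls.

TASK

Four flat seal cases have come back to the stores counter: file them on edge in the wire slots of the shelf board, one in each slot, in order of size from the smallest beside the yellow shelf tag to the largest at the far end. Stand each one centred and upright in its slot, flat on the board and in line with it; keep the cases upright all the way, set them down without dropping them, and leave the loose steel fitting standing where it is.

Things in the scene. Friction and masses are not known exactly. Their poses are not given: they have to be found in the camera images.
- case_1: The smallest seal case: flat red plastic case standing on its long edge, 84 mm long (its x), 22 mm thick (its y), 70 mm high (its z), about 90 g. Origin at the centre of its underside. Starts upright on the 3 mm thick black rubber mat on the bench, long side roughly pointing away from the robot (within about 0.4 rad).
- case_2: The second smallest seal case: flat green plastic case standing on its long edge, 102 mm long (its x), 22 mm thick (its y), 86 mm high (its z), about 130 g. Origin at the centre of its underside. Starts upright on the 3 mm thick black rubber mat on the bench, long side roughly pointing away from the robot (within about 0.4 rad).
- case_3: The second largest seal case: flat white plastic case standing on its long edge, 120 mm long (its x), 22 mm thick (its y), 102 mm high (its z), about 180 g. Origin at the centre of its underside. Starts upright on the 3 mm thick black rubber mat on the bench, long side roughly pointing away from the robot (within about 0.4 rad).
- case_4: The largest seal case: flat blue plastic case standing on its long edge, 140 mm long (its x), 22 mm thick (its y), 120 mm high (its z), about 250 g. Origin at the centre of its underside. Starts upright on the 3 mm thick black rubber mat on the bench, long side roughly pointing away from the robot (within about 0.4 rad).
- slot_a: One of four equal slots in a row on a beige steel shelf board (370 mm long, 170 mm deep, top 30 mm above the bench): two upright steel wire hoops, 104 mm long (along x), their tops 34 mm above the board, 38 mm clear between them (along y). Origin on the board's top at the slot's middle; x lies along the slot, y along the row, z up. The slots stand 70 mm apart in the order a, b, c, d along +y of the board; both ends of the slot are open.
- slot_b: One of four equal slots in a row on a beige steel shelf board (370 mm long, 170 mm deep, top 30 mm above the bench): two upright steel wire hoops, 104 mm long (along x), their tops 34 mm above the board, 38 mm clear between them (along y). Origin on the board's top at the slot's middle; x lies along the slot, y along the row, z up. The slots stand 70 mm apart in the order a, b, c, d along +y of the board; both ends of the slot are open.
- slot_c: One of four equal slots in a row on a beige steel shelf board (370 mm long, 170 mm deep, top 30 mm above the bench): two upright steel wire hoops, 104 mm long (along x), their tops 34 mm above the board, 38 mm clear between them (along y). Origin on the board's top at the slot's middle; x lies along the slot, y along the row, z up. The slots stand 70 mm apart in the order a, b, c, d along +y of the board; both ends of the slot are open.
- slot_d: One of four equal slots in a row on a beige steel shelf board (370 mm long, 170 mm deep, top 30 mm above the bench): two upright steel wire hoops, 104 mm long (along x), their tops 34 mm above the board, 38 mm clear between them (along y). Origin on the board's top at the slot's middle; x lies along the slot, y along the row, z up. The slots stand 70 mm apart in the order a, b, c, d along +y of the board; both ends of the slot are open.
- yellow_tag: Yellow shelf tag, 50 x 34 mm and 20 mm high, fixed on the board at one end of the row, 53 mm outside either slot_a or slot_d; a white tag of the same form is at the other end. Origin at the centre of its underside.
- fitting: Bystander: steel hydraulic fitting standing upright, 40 mm across, 62 mm high, on the bench between the mat and the shelf board, at their far ends. Origin at the centre of its underside.

How it is judged (in metres and radians):
At the end, for the whole second after the job is handed in: The smallest case stands in the slot next to the yellow tag and the others follow by size to the largest in the far slot; each within 15 mm of its slot's middle, down on the board (within 6 mm), in line with the slot within 0.2 rad, upright within 0.1 rad, at rest and released (((horizontal distance between yellow_tag and slot_a below 0.1 m and horizontal distance between case_1 and slot_a below 0.015 m and z of case_1 in the frame of slot_a between -0.004 and 0.006 m and angle between the x axis of case_1 and the x axis of slot_a, either way round below 0.2 rad and horizontal distance between case_2 and slot_b below 0.015 m and z of case_2 in the frame of slot_b between -0.004 and 0.006 m and angle between the x axis of case_2 and the x axis of slot_b, either way round below 0.2 rad and horizontal distance between case_3 and slot_c below 0.015 m and z of case_3 in the frame of slot_c between -0.004 and 0.006 m and angle between the x axis of case_3 and the x axis of slot_c, either way round below 0.2 rad and horizontal distance between case_4 and slot_d below 0.015 m and z of case_4 in the frame of slot_d between -0.004 and 0.006 m and angle between the x axis of case_4 and the x axis of slot_d, either way round below 0.2 rad) or (horizontal distance between yellow_tag and slot_d below 0.1 m and horizontal distance between case_1 and slot_d below 0.015 m and z of case_1 in the frame of slot_d between -0.004 and 0.006 m and angle between the x axis of case_1 and the x axis of slot_d, either way round below 0.2 rad and horizontal distance between case_2 and slot_c below 0.015 m and z of case_2 in the frame of slot_c between -0.004 and 0.006 m and angle between the x axis of case_2 and the x axis of slot_c, either way round below 0.2 rad and horizontal distance between case_3 and slot_b below 0.015 m and z of case_3 in the frame of slot_b between -0.004 and 0.006 m and angle between the x axis of case_3 and the x axis of slot_b, either way round below 0.2 rad and horizontal distance between case_4 and slot_a below 0.015 m and z of case_4 in the frame of slot_a between -0.004 and 0.006 m and angle between the x axis of case_4 and the x axis of slot_a, either way round below 0.2 rad)) and angle between each of case_1, case_2, case_3, case_4's own z axis and vertical below 0.1 rad and linear speed of each of case_1, case_2, case_3, case_4 below 0.02 m/s and angular speed of each of case_1, case_2, case_3, case_4 below 0.2 rad/s); the robot touches nothing.
It fails at once if the loose fitting is pushed from its place or knocked over (distance of fitting from where it was at the start of the episode above 0.03 m or angle between fitting's own z axis and vertical above 0.5 rad).
It fails at once if a seal case is tipped more than about 30 degrees from upright (angle between any of case_1, case_2, case_3, case_4's own z axis and vertical above 0.52 rad).
It fails at once if a seal case is dropped (falls free by about 25 mm or more) ((linear speed of case_1 above 0.7 m/s and contact force between the fingers and case_1 below 0.2 N) or (linear speed of case_2 above 0.7 m/s and contact force between the fingers and case_2 below 0.2 N) or (linear speed of case_3 above 0.7 m/s and contact force between the fingers and case_3 below 0.2 N) or (linear speed of case_4 above 0.7 m/s and contact force between the fingers and case_4 below 0.2 N)).
It also fails if it takes over 144 s, if anything falls off the work surface, if the arm or the gripper's body presses on something with over 40 N, if the wrist force passes 120 N, or if a joint passes its speed limit or range.

## Working session

There is one attempt and no reset: what is moved stays moved. The work goes in short steps, Python scripts to look and compute and a shell command to move; the robot and the scene stay as the last step left them, time stands still between calls to the robot, and variables do not carry over. Pictures are saved under pics/ and viewed, at most 14 in all, crops included, and the job is handed in when it is done.

```bash
mkdir -p pics; ls; python3 - <<'E'
from rig import env,cams,spotter
import cv2,numpy as np
for n in ("scene","top"):
    p=cams.read_camera(n); cv2.imwrite(f"pics/{n}0.png",p["img"][:,:,::-1])
    print(n,p["K"].round(1).tolist(),p["R"].round(3).tolist(),p["t"].round(1).tolist())
    for l in ("case_1","slot_a","yellow_tag","fitting"):
        print(l,[(np.round(d["bbox"]).tolist(),round(d["p"],2)) for d in spotter.spot_in(p,l)])
s=env.state(); print(s["tcp_pos"],s["orientation"],s["time_s"])
E
```

```text
pics
scene [[389.1, 0.0, 255.1], [0.0, 389.1, 197.9], [0.0, 0.0, 1.0]] [[0.362, 0.932, -0.006], [0.57, -0.227, -0.79], [-0.738, 0.282, -0.613]] [-209.2, -274.8, 1574.9]
case_1 [([165.0, 232.0, 23.0, 46.0], 0.8), ([190.0, 183.0, 32.0, 53.0], 0.8), ([143.0, 197.0, 14.0, 55.0], 0.62), ([205.0, 222.0, 21.0, 35.0], 0.61)]
slot_a [([295.0, 189.0, 30.0, 34.0], 0.78), ([329.0, 176.0, 22.0, 18.0], 0.69), ([314.0, 180.0, 29.0, 26.0], 0.54), ([349.0, 171.0, 30.0, 27.0], 0.52)]
yellow_tag [([143.0, 198.0, 12.0, 48.0], 0.48), ([362.0, 167.0, 13.0, 9.0], 0.42), ([352.0, 172.0, 23.0, 22.0], 0.19)]
fitting [([276.0, 233.0, 14.0, 20.0], 0.75), ([351.0, 172.0, 26.0, 21.0], 0.19)]
top [[380.2, 0.0, 254.5], [0.0, 380.2, 193.4], [0.0, 0.0, 1.0]] [[-0.004, -1.0, -0.002], [-0.999, 0.004, -0.05], [0.05, 0.002, -0.999]] [17.0, 570.4, 929.3]
case_1 [([384.0, 252.0, 22.0, 58.0], 0.9), ([371.0, 182.0, 28.0, 48.0], 0.85), ([325.0, 186.0, 19.0, 33.0], 0.59)]
slot_a [([175.0, 211.0, 27.0, 48.0], 0.83), ([116.0, 215.0, 25.0, 46.0], 0.82), ([145.0, 213.0, 28.0, 49.0], 0.71), ([204.0, 207.0, 25.0, 48.0], 0.55)]
yellow_tag []
fitting [([255.0, 139.0, 18.0, 18.0], 0.57)]
[ 115.52267595 -512.12867628  231.2623017 ] [-3.12226336e+00 -3.47725401e-01 -4.58303252e-05] 0.5
```

View pics/scene0.png

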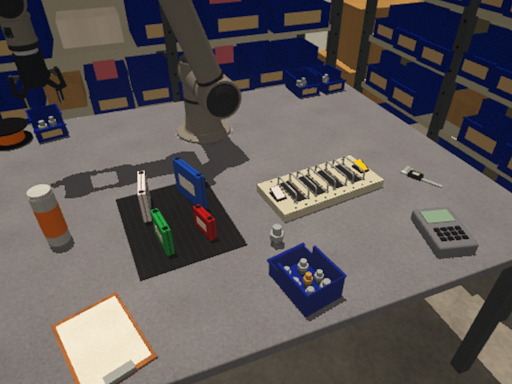

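View pics/top0.png

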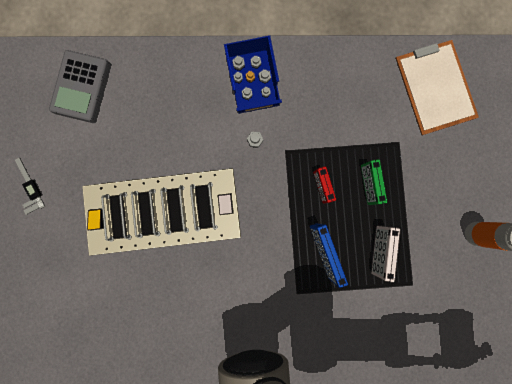

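The top view shows the board at about (161,212) with the yellow tag on its left, the +y end. The cases are at red (325,185), green (374,182), blue (329,256) and white (386,252), and the fitting is at (255,139). I'll fit box models to masks from both views.

```bash
cat > h.py <<'E'
from rig import env,cams,spotter
import cv2,numpy as np
from scipy.optimize import minimize
from scipy.spatial.transform import Rotation as Ro
DIM={"case_1":(84,22,70),"case_2":(102,22,86),"case_3":(120,22,102),"case_4":(140,22,120),"board":(170,370,30)}
def sil(p,q,d,z0):
    x,y,a=q; c,s=np.cos(a),np.sin(a)
    P=np.array([[x+c*i*d[0]/2-s*j*d[1]/2,y+s*i*d[0]/2+c*j*d[1]/2,z0+k*d[2]] for i in(-1,1) for j in(-1,1) for k in(0,1)])
    u=(P@p["R"].T+p["t"])@p["K"].T; return cv2.convexHull((u[:,:2]/u[:,2:]).astype(np.float32))
def fit(obs,q,d,z0):
    """obs: [(picture, mask)]; maximise IoU of box silhouettes with the masks' hulls"""
    hs=[(p,cv2.convexHull(np.argwhere(m)[:,::-1].astype(np.float32))) for p,m in obs]
    def cost(v):
        c=0
        for p,h in hs:
            s=sil(p,v*[1,1,.01],d,z0); i=cv2.intersectConvexConvex(s,h)[0]
            c+=1-i/(cv2.contourArea(s)+cv2.contourArea(h)-i+1e-9)
        return c
    v0=np.array(q)*[1,1,100]
    r=minimize(cost,v0,method="Nelder-Mead",options=dict(initial_simplex=[v0,v0+[20,0,0],v0+[0,20,0],v0+[0,0,15]],maxiter=600))
    return r.x*[1,1,.01],r.fun/len(hs)
def px2w(p,u,v,z):
    d=p["R"].T@np.linalg.solve(p["K"],[u,v,1]); o=-p["R"].T@p["t"]; return (o+d*(z-o[2])/d[2])[:2]
def go(x,y,z,yaw):
    """print tool-frame roll, then shift (after roll), to TCP x,y,z with tool y across a case of given yaw"""
    s=env.state(); R=Ro.from_rotvec(s["orientation"]); m=R.as_matrix()
    cur=np.arctan2(m[1,0],m[0,0]); dy=(yaw-cur+np.pi/2)%np.pi-np.pi/2
    m2=(Ro.from_rotvec([0,0,dy])*R).as_matrix()
    print("tcp",s["tcp_pos"].round(1),"yaw",round(cur,3),"z-axis",m[:,2].round(3),"roll",round(-dy,3),"shift cm",(m2.T@(np.array([x,y,z])-s["tcp_pos"])/10).round(2),"w",round(s["gripper_width"],2),"t",s["time_s"])
E
python3 - <<'E'
from h import *
T=cams.read_camera("top"); S=cams.read_camera("scene")
hue={"case_1":((0,120,60),(8,255,255)),"case_2":((50,100,50),(80,255,255)),"case_4":((100,120,60),(125,255,255))}
ini={"case_1":(325,185),"case_2":(374,182),"case_3":(386,252),"case_4":(329,256)}
ctr={"case_1":(205,222),"case_2":(165,232),"case_3":(143,197),"case_4":(190,183)}
for n in DIM:
    if n=="board":continue
    d=DIM[n]; obs=[]
    for p,c in((T,ini[n]),(S,ctr[n])):
        r=[e for e in spotter.regions_of(p,"case_1") if np.hypot(*(np.array(e["bbox"][:2])-c))<12]
        if r: obs.append((p,r[0]["region"])); print(n,p is T,r[0]["region"].sum(),round(r[0]["p"],2))
    x,y=px2w(T,*ini[n],60)
    for o in (obs,obs[:1]): 
        q,f=fit(o,(x,y,0.2 if n!="case_3" else -.1),d,3); print(n,q.round(3),round(f,3))
hsv=cv2.cvtColor(T["img"],cv2.COLOR_RGB2HSV)
print(hsv[190,230],hsv[245,100])
m=((hsv[...,2]>130)&(hsv[...,1]>15)).astype(np.uint8); m[:,:75]=0;m[:,250:]=0;m[:160]=0;m[262:]=0
k,l,st,_=cv2.connectedComponentsWithStats(m); b=1+st[1:,4].argmax(); print(st[b])
x,y=px2w(T,161,212,30); print(fit([(T,l==b)],(x,y,0.06),DIM["board"],0))
print("tags",px2w(T,94,219,50),px2w(T,225,204,50),"fit",px2w(T,255,139,60))
for d in spotter.spot_in(T,"slot_a"): print("slot",px2w(T,*d["bbox"][:2],50).round(1),round(d["p"],2))
E
```

```text
case_1 True 522 0.83
case_1 False 494 0.76
case_1 [ 5.89063e+02 -1.52776e+02  2.44000e-01] 0.105
case_1 [ 5.89278e+02 -1.53081e+02  2.74000e-01] 0.045
case_2 True 801 0.9
case_2 False 536 0.8
case_2 [ 5.93490e+02 -2.69186e+02  1.30000e-01] 0.129
case_2 [ 5.95822e+02 -2.68245e+02  1.00000e-01] 0.114
case_3 True 1228 0.74
case_3 False 495 0.92
case_3 [ 4.29436e+02 -2.90551e+02 -1.15000e-01] 0.074
case_3 [ 4.29778e+02 -2.91176e+02 -1.09000e-01] 0.059
case_4 True 1008 0.98
case_4 False 1035 0.65
case_4 [ 4.26928e+02 -1.53547e+02  3.23000e-01] 0.091
case_4 [ 4.30128e+02 -1.52853e+02  3.48000e-01] 0.086
[ 23  49 207] [ 21  54 192]
[  82  169  159   87 6223]
(array([5.26713451e+02, 2.43726816e+02, 1.13503114e-01]), np.float64(0.007418417931773114))
tags [509.1325593  397.25036726] [543.68921754  85.13800065] fit [697.77596232  13.00011848]
slot [517.  343.2] 0.94
slot [527.  203.8] 0.9
slot [540.3 137.6] 0.77
```

```bash
python3 - <<'E'
from h import *
go(589,-153,231,0.26)
E
```

```text
tcp [ 115.5 -512.2  231.3] yaw 0.222 z-axis [-0. -0. -1.] roll -0.038 shift cm [ 5.499e+01 -2.254e+01  3.000e-02] w 1.0 t 1.05
```

```bash
python3 -m inch '{"delta_pos":[[0,0,0],[2.75,-1.13,0],[2.75,-1.13,0],[2.75,-1.13,0],[2.75,-1.13,0],[2.75,-1.13,0],[2.75,-1.13,0],[2.75,-1.13,0],[2.75,-1.13,0],[2.75,-1.13,0],[2.75,-1.13,0],[0,0,0]],"roll":[-0.038,0,0,0,0,0,0,0,0,0,0,0],"fingers":[5,5,5,5,5,5,5,5,5,5,5,5]}' && python3 -m inch '{"delta_pos":[[2.75,-1.13,0],[2.75,-1.13,0],[2.75,-1.13,0],[2.75,-1.13,0],[2.75,-1.13,0],[2.75,-1.13,0],[2.75,-1.13,0],[2.75,-1.13,0],[2.75,-1.13,0],[2.75,-1.13,0],[0,0,0],[0,0,0]],"roll":[0,0,0,0,0,0,0,0,0,0,0,0],"fingers":[5,5,5,5,5,5,5,5,5,5,5,5]}'
python3 - <<'E'
from h import *
go(589,-153,43,0.26)
E
```

```text
time_s: 2.05
tcp_pos: [355.3, -329.4, 231.4]
orientation: [-3.114, -0.413, -0.003]
ft_force: [-0.1, 0.1, 0.0]
gripper_width: 0.585
grip_force: 0.0
time_s: 3.05
tcp_pos: [589.4, -151.9, 230.6]
orientation: [-3.115, -0.41, 0.001]
ft_force: [-0.1, 0.9, -0.6]
gripper_width: 0.584
grip_force: 0.0
tcp [ 589.4 -151.9  230.6] yaw 0.262 z-axis [-0.001 -0.    -1.   ] roll 0.002 shift cm [-0.05  0.1  18.76] w 0.58 t 3.05
```

```bash
python3 -m inch '{"delta_pos":[[-0.05,0.1,2.6],[0,0,2.6],[0,0,2.6],[0,0,2.6],[0,0,2.6],[0,0,1.9],[0,0,1.9],[0,0,1.96],[0,0,0],[0,0,0]],"roll":[0,0,0,0,0,0,0,0,0,0],"fingers":[5,5,5,5,5,5,5,5,5,5]}' && python3 -m inch '{"delta_pos":[[0,0,0],[0,0,0],[0,0,0],[0,0,0],[0,0,0],[0,0,0],[0,0,0],[0,0,0],[0,0,0],[0,0,0],[0,0,0],[0,0,0]],"roll":[0,0,0,0,0,0,0,0,0,0,0,0],"fingers":[0,0,0,0,0,0,0,0,0,0,0,0]}' && python3 -m inch '{"delta_pos":[[0,0,-0.5],[0,0,-1],[0,0,-1.5],[0,0,-2],[0,0,-2],[0,0,-2],[0,0,-2],[0,0,-2],[0,0,0],[0,0,0]],"roll":[0,0,0,0,0,0,0,0,0,0],"fingers":[0,0,0,0,0,0,0,0,0,0]}'
python3 - <<'E'
from h import *
p=cams.read_camera("scene"); cv2.imwrite("pics/s1.png",cv2.resize(p["img"][130:290,90:400,::-1],None,fx=2.5,fy=2.5))
go(514.8,347,173,0.1135)
E
```

```text
time_s: 3.88
tcp_pos: [587.5, -154.4, 43.3]
orientation: [-3.115, -0.405, 0.003]
ft_force: [-0.6, -0.1, 1.4]
gripper_width: 0.587
grip_force: 0.0
time_s: 4.88
tcp_pos: [589.7, -154.2, 45.5]
orientation: [3.113, 0.407, 0.004]
ft_force: [-1.3, -1.0, 7.5]
gripper_width: 0.246
grip_force: 59.7
time_s: 5.72
tcp_pos: [589.3, -153.6, 175.2]
orientation: [3.114, 0.407, 0.004]
ft_force: [-0.1, -0.3, -1.4]
gripper_width: 0.244
grip_force: 58.8
tcp [ 588.5 -153.3  173.7] yaw 0.26 z-axis [ 0. -0. -1.] roll 0.146 shift cm [ -1.66 -50.55   0.07] w 0.25 t 5.7667
```

View pics/s1.png

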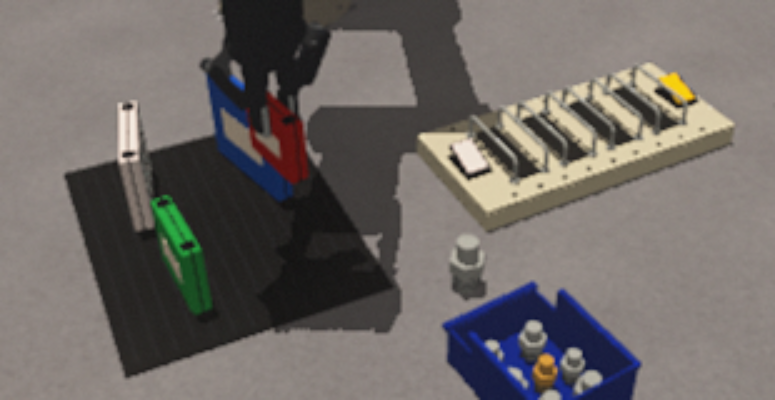

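The red case is held upright over the mat. The board is clear and the fitting (near 275,235 full-frame) is untouched.

```bash
python3 -m inch '{"delta_pos":[[0,0,0],[0,0,0],[-0.08,-1.5,0],[-0.08,-2.5,0],[-0.08,-2.5,0],[-0.08,-2.6,0],[-0.08,-2.6,0],[-0.08,-2.6,0],[-0.08,-2.6,0],[-0.08,-2.6,0],[-0.08,-2.6,0],[-0.08,-2.6,0]],"roll":[0.073,0.073,0,0,0,0,0,0,0,0,0,0],"fingers":[0,0,0,0,0,0,0,0,0,0,0,0]}' && python3 -m inch '{"delta_pos":[[-0.08,-2.6,0],[-0.08,-2.6,0],[-0.08,-2.6,0],[-0.08,-2.6,0],[-0.08,-2.6,0],[-0.08,-2.6,0],[-0.08,-2.6,0],[-0.08,-2.6,0],[-0.08,-2.5,0],[-0.08,-1.9,0],[0,0,0],[0,0,0]],"roll":[0,0,0,0,0,0,0,0,0,0,0,0],"fingers":[0,0,0,0,0,0,0,0,0,0,0,0]}'
python3 - <<'E'
from h import *
go(514.8,347,120,0.1135)
E
```

```text
time_s: 6.77
tcp_pos: [551.2, 92.9, 172.4]
orientation: [-3.136, -0.182, 0.004]
ft_force: [0.1, -0.5, -0.5]
gripper_width: 0.242
grip_force: 58.8
time_s: 7.77
tcp_pos: [514.6, 341.3, 172.2]
orientation: [3.135, 0.184, -0.004]
ft_force: [0.1, 0.7, -0.5]
gripper_width: 0.248
grip_force: 58.7
tcp [514.6 341.3 172.2] yaw 0.117 z-axis [-0.002 -0.001 -1.   ] roll 0.004 shift cm [ 0.1  -0.57  5.22] w 0.25 t 7.7667
```

```bash
python3 -m inch '{"delta_pos":[[0.1,-0.57,1],[0,0,1.5],[0,0,1.5],[0,0,1],[0,0,0],[0,0,0]],"roll":[0,0,0,0,0,0],"fingers":[0,0,0,0,0,0]}'
python3 - <<'E'
from h import *
a=cams.read_camera("scene"); b=cams.read_camera("top")
A=cv2.resize(a["img"][130:220,250:400],None,fx=5,fy=5)[:300]; B=cv2.resize(b["img"][155:265,75:250],None,fx=4.28,fy=4.28)
A=cv2.resize(a["img"][120:220,250:400],(450,300)); B=cv2.resize(b["img"][155:265,75:250],(477,300))
cv2.imwrite("pics/s2.png",np.vstack([A,np.pad(B,((0,0),(0,0),(0,0)))[:, :450]])[:,:,::-1])
go(514.8,347,75,0.1135)
E
```

```text
time_s: 8.27
tcp_pos: [516.4, 345.5, 122.9]
orientation: [3.136, 0.178, -0.002]
ft_force: [-0.6, 0.1, 0.4]
gripper_width: 0.247
grip_force: 58.8
tcp [517.1 346.1 124.3] yaw 0.113 z-axis [ 0.001  0.    -1.   ] roll -0.0 shift cm [-0.23 -0.11  4.93] w 0.25 t 8.3667
```

View pics/s2.png

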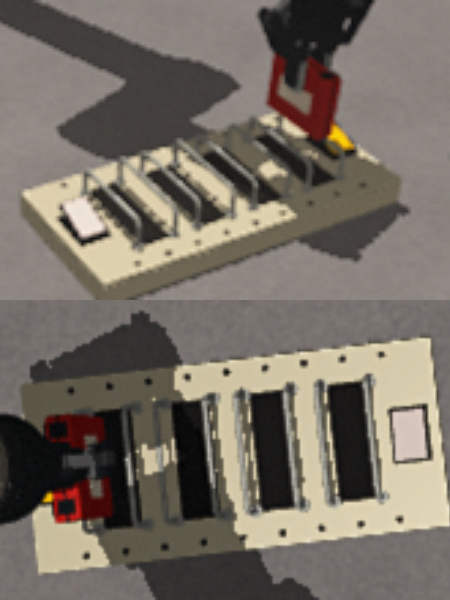

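The red case hangs upright near the yellow end. I'll check its offset numerically, since perspective shifts it in the picture, against the black slot floors at crop x of about 115, 197, 272 and 350.

```bash
python3 - <<'E'
from h import *
T=cams.read_camera("top"); S=cams.read_camera("scene")
g=T["img"].max(2); 
m=(g<70).astype(np.uint8); m[:,:100]=0;m[:,230:]=0;m[:165]=0;m[:,215:]=0;m[258:]=0
k,l,st,c=cv2.connectedComponentsWithStats(m)
for i in range(1,k):
    if st[i,4]>150: print("floor",px2w(T,*(st[i,:2]+st[i,2:4]/2-.5),30).round(1),st[i])
h=cv2.cvtColor(S["img"],cv2.COLOR_RGB2HSV); 
for p in(T,S):
    h=cv2.cvtColor(p["img"],cv2.COLOR_RGB2HSV); m=(((h[...,0]<8)|(h[...,0]>172))&(h[...,1]>130)&(h[...,2]>60)).astype(np.uint8)
    k,l,st,c=cv2.connectedComponentsWithStats(cv2.morphologyEx(m,cv2.MORPH_CLOSE,np.ones((5,5)))); b=1+st[1:,4].argmax(); print(st[b])
    s=env.state()["tcp_pos"]
    print(fit([(p,l==b)],(s[0],s[1],.11),DIM["case_1"],s[2]-43))
go(514.8,347,75,0.1135)
E
```

```text
floor [618.6 342.7] [100 165  42  19 569]
floor [538.2 139.1] [195 185  18  44 554]
floor [531.2 209.8] [167 188  16  44 519]
floor [514.7 355.9] [100 193  30  48 849]
floor [521.7 281.6] [131 192  29  44 558]
floor [428.5 274.6] [121 247  54  11 437]
[ 94 220  22  17 274]
(array([5.16819845e+02, 3.47092227e+02, 1.45239066e-01]), np.float64(0.6904939102541043))
[  0   0  27  22 500]
(array([5.17135100e+02, 3.46281442e+02, 1.10000000e-01]), np.float64(1.0))
tcp [517.1 346.3 124.6] yaw 0.114 z-axis [ 0.002  0.001 -1.   ] roll 0.0 shift cm [-0.23 -0.1   4.96] w 0.25 t 8.4667
```

```bash
python3 -m inch '{"delta_pos":[[-0.2,-0.15,0.8],[0,0,0.8],[0,0,0.8],[0,0,0.8],[0,0,0.6],[0,0,0],[0,0,0],[0,0,0],[0,0,0]],"roll":[0,0,0,0,0,0,0,0,0],"fingers":[0,0,0,0,0,0,0,0,0]}'
python3 - <<'E'
from h import *
go(514.8,348,73,0.1135)
E
```

```text
time_s: 9.22
tcp_pos: [514.7, 347.6, 86.1]
orientation: [-3.136, -0.179, -0.001]
ft_force: [0.5, -0.7, -0.7]
gripper_width: 0.248
grip_force: 58.8
tcp [514.7 347.6  86.1] yaw 0.114 z-axis [ 0.001  0.    -1.   ] roll 0.0 shift cm [ 0.01 -0.04  1.31] w 0.25 t 9.2167
```

```bash
python3 -m inch '{"delta_pos":[[0,0,0.4],[0,0,0.4],[0,0,0.3],[0,0,0],[0,0,0],[0,0,0]],"roll":[0,0,0,0,0,0],"fingers":[0,0,0,0,0,0]}' ; python3 -m inch '{"delta_pos":[[0,0,0.1],[0,0,0.1],[0,0,0],[0,0,0],[0,0,0]],"roll":[0,0,0,0,0],"fingers":[0,0,0,0,0]}'
```

```text
time_s: 9.72
tcp_pos: [514.5, 347.5, 74.6]
orientation: [3.136, 0.179, 0.0]
ft_force: [0.3, -0.7, -0.6]
gripper_width: 0.248
grip_force: 58.8
time_s: 10.13
tcp_pos: [514.4, 347.4, 72.7]
orientation: [3.136, 0.179, 0.0]
ft_force: [-0.4, 0.3, -0.6]
gripper_width: 0.248
grip_force: 59.0
```

```bash
python3 -m inch '{"delta_pos":[[0,0,0.1],[0,0,0],[0,0,0],[0,0,0]],"roll":[0,0,0,0],"fingers":[0,0,0,0]}' ; python3 -m inch '{"delta_pos":[[0,0,0.1],[0,0,0],[0,0,0],[0,0,0]],"roll":[0,0,0,0],"fingers":[0,0,0,0]}'; python3 -m inch '{"delta_pos":[[0,0,0.1],[0,0,0],[0,0,0],[0,0,0]],"roll":[0,0,0,0],"fingers":[0,0,0,0]}'
```

```text
time_s: 10.47
tcp_pos: [514.4, 347.5, 72.6]
orientation: [-3.136, -0.179, -0.001]
ft_force: [-3.2, -1.1, 5.4]
gripper_width: 0.249
grip_force: 59.6
time_s: 10.8
tcp_pos: [514.3, 347.5, 72.5]
orientation: [-3.136, -0.179, -0.001]
ft_force: [-4.5, -2.6, 11.1]
gripper_width: 0.247
grip_force: 60.4
time_s: 11.13
tcp_pos: [514.4, 347.5, 72.5]
orientation: [-3.136, -0.179, -0.002]
ft_force: [-6.6, -3.0, 17.6]
gripper_width: 0.248
grip_force: 61.3
```

```bash
python3 -m inch '{"delta_pos":[[0,0,-0.2],[0,0,0],[0,0,0],[0,0,0],[0,0,0],[0,0,0],[0,0,0],[0,0,0],[0,0,0],[0,0,0]],"roll":[0,0,0,0,0,0,0,0,0,0],"fingers":[0,0,3,3.5,4,4.4,4.4,4.4,4.4,4.4]}' && python3 -m inch '{"delta_pos":[[0,0,-1],[0,0,-1.5],[0,0,-2],[0,0,-2.5],[0,0,-2.5],[0,0,-2.5],[0,0,-1],[0,0,0],[0,0,0]],"roll":[0,0,0,0,0,0,0,0,0],"fingers":[4.4,4.4,4.4,4.4,4.4,4.4,4.4,4.4,4.4]}'
python3 - <<'E'
from h import *
go(594.5,-268.7,202,0.115)
E
```

```text
time_s: 11.97
tcp_pos: [514.4, 347.4, 71.6]
orientation: [3.136, 0.179, -0.0]
ft_force: [0.2, 0.7, 0.0]
gripper_width: 0.517
grip_force: 0.0
time_s: 12.72
tcp_pos: [514.2, 347.4, 201.5]
orientation: [3.136, 0.179, 0.0]
ft_force: [0.2, 0.7, -0.2]
gripper_width: 0.514
grip_force: 0.0
tcp [514.2 347.4 201.5] yaw 0.114 z-axis [ 0. -0. -1.] roll -0.001 shift cm [ 9.000e-01  6.212e+01 -5.000e-02] w 0.51 t 12.7167
```

```bash
python3 -m inch '{"delta_pos":[[0.04,1.5,0],[0.04,2.7,0],[0.04,2.7,0],[0.04,2.7,0],[0.04,2.7,0],[0.04,2.7,0],[0.04,2.7,0],[0.04,2.7,0],[0.04,2.7,0],[0.04,2.7,0],[0.04,2.7,0],[0.04,2.7,0]],"roll":[0,0,0,0,0,0,0,0,0,0,0,0],"fingers":[5,5,5,5,5,5,5,5,5,5,5,5]}' 
python3 - <<'E'
from h import *
for n in("top","scene"):
    p=cams.read_camera(n); h=cv2.cvtColor(p["img"],cv2.COLOR_RGB2HSV); m=((h[...,0]>45)&(h[...,0]<80)&(h[...,1]>110)&(h[...,2]>40)).astype(np.uint8)
    m[:,:100]=0; k,l,st,c=cv2.connectedComponentsWithStats(cv2.morphologyEx(m,cv2.MORPH_CLOSE,np.ones((5,5)))); b=1+st[1:,4].argmax(); print(n,st[b],fit([(p,l==b)],(594,-268,.11),DIM["case_2"],3))
    if n=="top": T=p
r=[e for e in spotter.regions_of(T,"case_1")]
for e in r: print(np.round(e["bbox"]),round(e["p"],2))
r=min(r,key=lambda e:abs(e["bbox"][0]-100))
print(fit([(T,r["region"])],(515,348,.11),DIM["case_1"],30))
go(594.5,-268.7,202,0.115)
E
```

```text
time_s: 13.72
tcp_pos: [553.4, 35.9, 199.7]
orientation: [-3.136, -0.178, 0.006]
ft_force: [-0.5, 1.0, -0.6]
gripper_width: 0.589
grip_force: 0.0
top [361 159  27  46 550] (array([ 5.93574235e+02, -2.70318468e+02,  1.49520152e-01]), np.float64(0.04357651657093009))
scene [150 208  25  48 601] (array([ 5.92268699e+02, -2.70606240e+02,  1.42377053e-01]), np.float64(0.04186816099969459))
[384. 252.  27.  55.] 0.97
[328. 255.  36.  64.] 0.86
[370. 183.  24.  48.] 0.77
[109. 220.  26.  35.] 0.65
(array([5.14173093e+02, 3.49524457e+02, 1.52018611e-01]), np.float64(0.13421847435889933))
tcp [553.7  35.7 199.8] yaw 0.11 z-axis [-0.004 -0.    -1.   ] roll -0.005 shift cm [ 0.56 30.7  -0.23] w 0.59 t 13.8667
```

```bash
python3 -m inch '{"delta_pos":[[0,0,0],[-0.05,2.8,0],[-0.05,2.8,0],[-0.05,2.8,0],[-0.05,2.8,0],[-0.05,2.8,0],[-0.05,2.8,0],[-0.05,2.8,0],[-0.05,2.8,0],[-0.05,2.8,0],[-0.05,2.8,0],[-0.05,2.8,0]],"roll":[-0.032,0,0,0,0,0,0,0,0,0,0,0],"fingers":[5,5,5,5,5,5,5,5,5,5,5,5]}'; python3 -m inch '{"delta_pos":[[0,0,0],[0,0,0],[0,0,0]],"roll":[0,0,0],"fingers":[5,5,5]}'
python3 - <<'E'
from h import *
go(593,-270.4,54,0.146)
E
```

```text
time_s: 14.87
tcp_pos: [593.6, -267.7, 200.2]
orientation: [-3.131, -0.23, 0.003]
ft_force: [-0.3, -0.6, -0.3]
gripper_width: 0.587
grip_force: 0.0
time_s: 15.12
tcp_pos: [593.5, -266.2, 200.5]
orientation: [-3.131, -0.23, 0.003]
ft_force: [0.2, -0.1, 0.4]
gripper_width: 0.587
grip_force: 0.0
tcp [ 593.5 -266.2  200.5] yaw 0.146 z-axis [-0.002  0.002 -1.   ] roll 0.0 shift cm [-0.09  0.43 14.65] w 0.59 t 15.1167
```

```bash
python3 -m inch '{"delta_pos":[[-0.1,0.4,1.5],[0,0,2.5],[0,0,2.5],[0,0,2.5],[0,0,2],[0,0,1.5],[0,0,1.2],[0,0,1],[0,0,0],[0,0,0],[0,0,0]],"roll":[0,0,0,0,0,0,0,0,0,0,0],"fingers":[5,5,5,5,5,5,5,5,5,5,5]}' && python3 -m inch '{"delta_pos":[[0,0,0],[0,0,0],[0,0,0],[0,0,0],[0,0,0],[0,0,0],[0,0,0],[0,0,0],[0,0,0],[0,0,0],[0,0,0],[0,0,0]],"roll":[0,0,0,0,0,0,0,0,0,0,0,0],"fingers":[0,0,0,0,0,0,0,0,0,0,0,0]}' && python3 -m inch '{"delta_pos":[[0,0,-0.5],[0,0,-1],[0,0,-1.5],[0,0,-2],[0,0,-2],[0,0,-2],[0,0,-2],[0,0,-2],[0,0,0],[0,0,0]],"roll":[0,0,0,0,0,0,0,0,0,0],"fingers":[0,0,0,0,0,0,0,0,0,0]}'
python3 - <<'E'
from h import *
go(522.7,278.2,184,0.1135)
E
```

```text
time_s: 16.03
tcp_pos: [594.1, -271.7, 55.8]
orientation: [3.132, 0.229, 0.002]
ft_force: [-0.8, 0.6, -0.5]
gripper_width: 0.591
grip_force: 0.0
time_s: 17.03
tcp_pos: [593.9, -272.0, 55.7]
orientation: [3.132, 0.229, 0.002]
ft_force: [-1.8, 0.4, 6.4]
gripper_width: 0.248
grip_force: 59.5
time_s: 17.87
tcp_pos: [593.8, -271.8, 185.7]
orientation: [3.132, 0.229, 0.003]
ft_force: [-0.5, 0.5, -1.8]
gripper_width: 0.247
grip_force: 58.8
tcp [ 593.8 -271.8  185.7] yaw 0.146 z-axis [ 0.002 -0.001 -1.   ] roll 0.032 shift cm [ -0.83 -55.45   0.08] w 0.25 t 17.8667
```

```bash
python3 -m inch '{"delta_pos":[[-0.04,-1.5,0],[-0.04,-2.65,0],[-0.04,-2.65,0],[-0.04,-2.65,0],[-0.04,-2.65,0],[-0.04,-2.65,0],[-0.04,-2.65,0],[-0.04,-2.65,0],[-0.04,-2.65,0],[-0.04,-2.65,0],[-0.04,-2.65,0],[-0.04,-2.65,0]],"roll":[0.032,0,0,0,0,0,0,0,0,0,0,0],"fingers":[0,0,0,0,0,0,0,0,0,0,0,0]}' && python3 -m inch '{"delta_pos":[[-0.04,-2.65,0],[-0.04,-2.65,0],[-0.04,-2.65,0],[-0.04,-2.65,0],[-0.04,-2.65,0],[-0.04,-2.65,0],[-0.04,-2.65,0],[-0.04,-2.65,0],[-0.04,-2.65,0],[0,-0.95,0],[0,0,0],[0,0,0]],"roll":[0,0,0,0,0,0,0,0,0,0,0,0],"fingers":[0,0,0,0,0,0,0,0,0,0,0,0]}' && python3 -m inch '{"delta_pos":[[0,0,0],[0,0,0],[0,0,0]],"roll":[0,0,0],"fingers":[0,0,0]}'
python3 - <<'E'
from h import *
go(522.7,278.2,82.7,0.1135)
E
```

```text
time_s: 18.87
tcp_pos: [552.0, 33.6, 182.8]
orientation: [-3.136, -0.179, 0.006]
ft_force: [-0.1, -0.7, -1.7]
gripper_width: 0.249
grip_force: 58.9
time_s: 19.87
tcp_pos: [521.1, 277.8, 183.3]
orientation: [3.135, 0.18, -0.003]
ft_force: [-0.6, 1.0, -1.7]
gripper_width: 0.249
grip_force: 58.9
time_s: 20.12
tcp_pos: [522.1, 277.0, 184.6]
orientation: [3.136, 0.176, -0.0]
ft_force: [-0.8, 0.4, -1.0]
gripper_width: 0.252
grip_force: 58.9
tcp [522.1 277.  184.6] yaw 0.112 z-axis [-0. -0. -1.] roll -0.001 shift cm [ 0.08 -0.12 10.19] w 0.25 t 20.1167
```

```bash
python3 -m inch '{"delta_pos":[[0.05,-0.1,1.5],[0,0,2],[0,0,2],[0,0,1.5],[0,0,1],[0,0,0.8],[0,0,0.7],[0,0,0],[0,0,0],[0,0,0],[0,0,0]],"roll":[0,0,0,0,0,0,0,0,0,0,0],"fingers":[0,0,0,0,0,0,0,0,0,0,0]}' && python3 -m inch '{"delta_pos":[[0,0,0.3],[0,0,0.2],[0,0,0],[0,0,0],[0,0,0]],"roll":[0,0,0,0,0],"fingers":[0,0,0,0,0]}' ; python3 -m inch '{"delta_pos":[[0,0,0.1],[0,0,0.1],[0,0,0],[0,0,0],[0,0,0]],"roll":[0,0,0,0,0],"fingers":[0,0,0,0,0]}'
```

```text
time_s: 21.03
tcp_pos: [522.6, 279.5, 90.5]
orientation: [-3.136, -0.179, -0.003]
ft_force: [0.3, 0.5, -1.6]
gripper_width: 0.248
grip_force: 59.0
time_s: 21.45
tcp_pos: [522.1, 279.3, 84.7]
orientation: [3.136, 0.179, -0.0]
ft_force: [-0.5, 0.7, -1.7]
gripper_width: 0.245
grip_force: 59.0
time_s: 21.87
tcp_pos: [522.2, 279.4, 82.7]
orientation: [-3.136, -0.179, -0.0]
ft_force: [-0.8, 0.2, -0.5]
gripper_width: 0.249
grip_force: 59.1
```

```bash
python3 -m inch '{"delta_pos":[[0,0,0.05],[0,0,0.05],[0,0,0],[0,0,0]],"roll":[0,0,0,0],"fingers":[0,0,0,0]}' && python3 -m inch '{"delta_pos":[[0,0,0],[0,0,0],[0,0,0],[0,0,0],[0,0,0],[0,0,0],[0,0,0],[0,0,0],[0,0,0]],"roll":[0,0,0,0,0,0,0,0,0],"fingers":[3,3.5,4,4.4,4.4,4.4,4.4,4.4,4.4]}' && python3 -m inch '{"delta_pos":[[0,0,-1],[0,0,-1.5],[0,0,-2],[0,0,-2.5],[0,0,-2.5],[0,0,-2.5],[0,0,-1],[0,0,0],[0,0,0]],"roll":[0,0,0,0,0,0,0,0,0],"fingers":[4.4,4.4,4.4,4.4,4.4,4.4,4.4,4.4,4.4]}'
python3 - <<'E'
from h import *
go(429.5,-290.8,212,-0.112)
E
```

```text
time_s: 22.2
tcp_pos: [522.2, 279.4, 82.7]
orientation: [-3.136, -0.179, -0.001]
ft_force: [-3.9, -0.7, 7.8]
gripper_width: 0.247
grip_force: 60.3
time_s: 22.95
tcp_pos: [522.1, 279.3, 81.6]
orientation: [3.136, 0.179, -0.0]
ft_force: [0.1, 0.7, -0.3]
gripper_width: 0.514
grip_force: 0.0
time_s: 23.7
tcp_pos: [521.9, 279.2, 211.5]
orientation: [3.136, 0.179, 0.0]
ft_force: [-0.3, 0.2, -0.5]
gripper_width: 0.518
grip_force: 0.0
tcp [521.9 279.2 211.5] yaw 0.114 z-axis [ 0. -0. -1.] roll 0.226 shift cm [-2.810e+00  5.768e+01 -5.000e-02] w 0.52 t 23.7
```

```bash
python3 -m inch '{"delta_pos":[[0,0,0],[0,0,0],[-0.13,2,0],[-0.13,2.7,0],[-0.13,2.7,0],[-0.13,2.7,0],[-0.13,2.7,0],[-0.13,2.7,0],[-0.13,2.7,0],[-0.13,2.7,0],[-0.13,2.7,0],[-0.13,2.7,0]],"roll":[0.113,0.113,0,0,0,0,0,0,0,0,0,0],"fingers":[5,5,5,5,5,5,5,5,5,5,5,5]}'
python3 - <<'E'
from h import *
P={n:cams.read_camera(n) for n in("top","scene")}
for n,k,i,ctr in(("case_3","top",(429,-291,-.11),(386,252)),("case_3","scene",(429,-291,-.11),(143,197)),("case_4","top",(428,-153,.33),(329,256)),("case_4","scene",(428,-153,.33),(190,183))):
    r=[e for e in spotter.regions_of(P[k],"case_1") if np.hypot(*(np.array(e["bbox"][:2])-ctr))<12]
    if r: q,f=fit([(P[k],r[0]["region"])],i,DIM[n],3); print(n,k,q.round(3),round(f,3),round(r[0]["p"],2))
p=P["scene"];cv2.imwrite("pics/s3.png",cv2.resize(p["img"][130:290,90:400,::-1],None,fx=2.5,fy=2.5))
go(429.5,-290.8,212,-0.112)
E
```

```text
time_s: 24.7
tcp_pos: [478.2, 18.3, 209.7]
orientation: [-3.137, 0.176, 0.006]
ft_force: [0.3, -0.3, 0.5]
gripper_width: 0.586
grip_force: 0.0
case_3 top [ 4.31129e+02 -2.90946e+02 -1.23000e-01] 0.05 0.75
case_3 scene [ 4.31625e+02 -2.91265e+02 -1.09000e-01] 0.164 0.59
case_4 top [ 4.29611e+02 -1.53668e+02  3.52000e-01] 0.07 0.87
case_4 scene [ 4.22653e+02 -1.53433e+02  3.09000e-01] 0.067 0.84
tcp [479.4  20.2 210.8] yaw -0.112 z-axis [-0.002  0.001 -1.   ] roll 0.0 shift cm [-1.48 31.46 -0.13] w 0.59 t 25.0
```

View pics/s3.png

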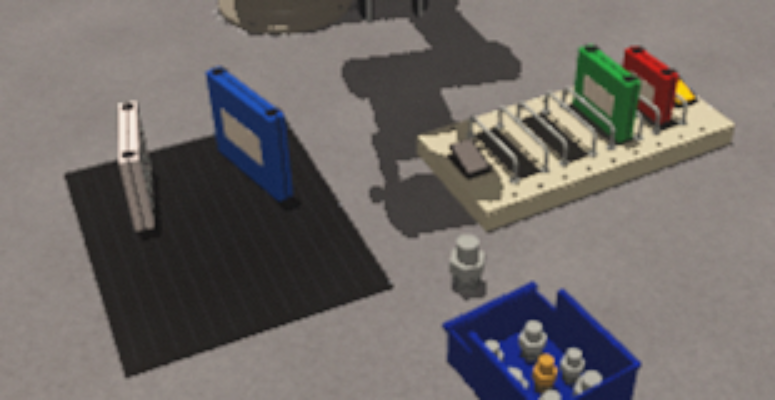

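Red and green stand upright in the two slots beside the yellow tag, and the fitting is undisturbed. White is next.

```bash
python3 -m inch '{"delta_pos":[[-0.12,2.7,0],[-0.12,2.8,0],[-0.12,2.8,0],[-0.12,2.8,0],[-0.12,2.8,0],[-0.12,2.8,0],[-0.12,2.8,0],[-0.12,2.8,0],[-0.12,2.8,0],[-0.12,2.8,0],[-0.12,2.8,0],[-0.12,0.8,0]],"roll":[0,0,0,0,0,0,0,0,0,0,0,0],"fingers":[5,5,5,5,5,5,5,5,5,5,5,5]}'; python3 -m inch '{"delta_pos":[[0,0,0],[0,0,0],[0,0,0],[0,0,0],[0,0,0]],"roll":[0,0,0,0,0],"fingers":[5,5,5,5,5]}'
python3 - <<'E'
from h import *
go(430.5,-291,67,-0.115)
E
```

```text
time_s: 26.0
tcp_pos: [430.3, -294.3, 211.1]
orientation: [3.136, -0.177, -0.0]
ft_force: [0.2, 0.1, -1.0]
gripper_width: 0.582
grip_force: 0.0
time_s: 26.42
tcp_pos: [430.6, -290.8, 211.8]
orientation: [-3.137, 0.174, -0.0]
ft_force: [-0.4, -0.2, 0.1]
gripper_width: 0.586
grip_force: 0.0
tcp [ 430.6 -290.8  211.8] yaw -0.111 z-axis [ 0.  0. -1.] roll 0.004 shift cm [-1.000e-02  2.000e-02  1.448e+01] w 0.59 t 26.4167
```

```bash
python3 -m inch '{"delta_pos":[[0,0,1.5],[0,0,2.5],[0,0,2.5],[0,0,2.5],[0,0,2],[0,0,1.3],[0,0,1.2],[0,0,0.9],[0,0,0],[0,0,0],[0,0,0]],"roll":[0,0,0,0,0,0,0,0,0,0,0],"fingers":[5,5,5,5,5,5,5,5,5,5,5]}' && python3 -m inch '{"delta_pos":[[0,0,0],[0,0,0],[0,0,0],[0,0,0],[0,0,0],[0,0,0],[0,0,0],[0,0,0],[0,0,0],[0,0,0],[0,0,0],[0,0,0]],"roll":[0,0,0,0,0,0,0,0,0,0,0,0],"fingers":[0,0,0,0,0,0,0,0,0,0,0,0]}' && python3 -m inch '{"delta_pos":[[0,0,-0.5],[0,0,-1],[0,0,-1.5],[0,0,-2],[0,0,-2],[0,0,-2],[0,0,-2],[0,0,-2],[0,0,-1],[0,0,0],[0,0,0]],"roll":[0,0,0,0,0,0,0,0,0,0,0],"fingers":[0,0,0,0,0,0,0,0,0,0,0]}'
python3 - <<'E'
from h import *
go(530.7,208.9,205,0.1135)
E
```

```text
time_s: 27.33
tcp_pos: [430.7, -292.2, 68.5]
orientation: [3.136, -0.176, 0.002]
ft_force: [-0.3, 0.6, 0.3]
gripper_width: 0.582
grip_force: 0.0
time_s: 28.33
tcp_pos: [430.7, -292.4, 68.6]
orientation: [3.135, -0.176, 0.002]
ft_force: [-0.2, -0.5, 6.6]
gripper_width: 0.247
grip_force: 59.9
time_s: 29.25
tcp_pos: [430.0, -291.8, 207.6]
orientation: [3.136, -0.176, 0.0]
ft_force: [-0.0, -0.3, -2.2]
gripper_width: 0.249
grip_force: 59.0
tcp [ 430.  -291.8  207.6] yaw -0.112 z-axis [ 0. -0. -1.] roll -0.226 shift cm [ 15.68 -48.61   0.26] w 0.25 t 29.25
```

```bash
python3 -m inch '{"delta_pos":[[0,0,-1],[0,0,-1],[0.78,-2.43,0],[0.78,-2.43,0],[0.78,-2.43,0],[0.78,-2.43,0],[0.78,-2.43,0],[0.78,-2.43,0],[0.78,-2.43,0],[0.78,-2.43,0],[0.78,-2.43,0],[0.78,-2.43,0]],"roll":[-0.113,-0.113,0,0,0,0,0,0,0,0,0,0],"fingers":[0,0,0,0,0,0,0,0,0,0,0,0]}' && python3 -m inch '{"delta_pos":[[0.78,-2.43,0],[0.78,-2.43,0],[0.78,-2.43,0],[0.78,-2.43,0],[0.78,-2.43,0],[0.78,-2.43,0],[0.78,-2.43,0],[0.78,-2.43,0],[0.78,-2.43,0],[0.78,-2.43,0],[0,0,0],[0,0,0]],"roll":[0,0,0,0,0,0,0,0,0,0,0,0],"fingers":[0,0,0,0,0,0,0,0,0,0,0,0]}' && python3 -m inch '{"delta_pos":[[0,0,0],[0,0,0],[0,0,0]],"roll":[0,0,0],"fingers":[0,0,0]}'
python3 - <<'E'
from h import *
go(530.7,208.9,95.6,0.1135)
E
```

```text
time_s: 30.25
tcp_pos: [479.3, -40.2, 226.0]
orientation: [-3.136, -0.178, 0.005]
ft_force: [0.7, 0.4, -1.7]
gripper_width: 0.247
grip_force: 59.1
time_s: 31.25
tcp_pos: [529.1, 209.4, 225.5]
orientation: [3.135, 0.182, -0.006]
ft_force: [0.8, -0.9, -2.3]
gripper_width: 0.249
grip_force: 59.3
time_s: 31.5
tcp_pos: [529.8, 207.6, 227.3]
orientation: [3.136, 0.177, -0.001]
ft_force: [0.1, 0.1, -1.2]
gripper_width: 0.245
grip_force: 59.3
tcp [529.8 207.6 227.3] yaw 0.113 z-axis [-0.001 -0.    -1.   ] roll -0.001 shift cm [ 0.12 -0.13 13.17] w 0.25 t 31.5
```

```bash
python3 -m inch '{"delta_pos":[[0.05,-0.05,2],[0,0,2.5],[0,0,2.5],[0,0,2],[0,0,1.2],[0,0,1],[0,0,0.8],[0,0,0.5],[0,0,0],[0,0,0],[0,0,0],[0,0,0]],"roll":[0,0,0,0,0,0,0,0,0,0,0,0],"fingers":[0,0,0,0,0,0,0,0,0,0,0,0]}' && python3 -m inch '{"delta_pos":[[0,0,0.2],[0,0,0.2],[0,0,0],[0,0,0],[0,0,0]],"roll":[0,0,0,0,0],"fingers":[0,0,0,0,0]}' ; python3 -m inch '{"delta_pos":[[0,0,0.1],[0,0,0.1],[0,0,0],[0,0,0],[0,0,0]],"roll":[0,0,0,0,0],"fingers":[0,0,0,0,0]}'
```

```text
time_s: 32.5
tcp_pos: [530.9, 209.3, 103.5]
orientation: [-3.136, -0.179, -0.003]
ft_force: [2.0, 0.1, -1.9]
gripper_width: 0.252
grip_force: 59.3
time_s: 32.92
tcp_pos: [530.4, 209.2, 98.6]
orientation: [3.136, 0.179, -0.0]
ft_force: [0.3, 0.3, -0.8]
gripper_width: 0.248
grip_force: 59.3
time_s: 33.33
tcp_pos: [530.4, 209.1, 96.7]
orientation: [3.136, 0.179, 0.0]
ft_force: [-0.2, -0.3, -1.6]
gripper_width: 0.248
grip_force: 59.3
```

```bash
python3 -m inch '{"delta_pos":[[0,0,0.1],[0,0,0.1],[0,0,0],[0,0,0]],"roll":[0,0,0,0],"fingers":[0,0,0,0]}' && python3 -m inch '{"delta_pos":[[0,0,0],[0,0,0],[0,0,0],[0,0,0],[0,0,0],[0,0,0],[0,0,0],[0,0,0],[0,0,0]],"roll":[0,0,0,0,0,0,0,0,0],"fingers":[3,3.5,4,4.4,4.4,4.4,4.4,4.4,4.4]}' && python3 -m inch '{"delta_pos":[[0,0,-1],[0,0,-1.5],[0,0,-2],[0,0,-2.5],[0,0,-2.5],[0,0,-2.5],[0,0,-1.5],[0,0,0],[0,0,0]],"roll":[0,0,0,0,0,0,0,0,0],"fingers":[4.4,4.4,4.4,4.4,4.4,4.4,4.4,4.4,4.4]}'
python3 - <<'E'
from h import *
go(427,-153.5,232,0.335)
E
```

```text
time_s: 33.67
tcp_pos: [530.5, 209.2, 95.6]
orientation: [-3.136, -0.179, -0.001]
ft_force: [-1.3, -0.1, 5.0]
gripper_width: 0.249
grip_force: 60.2
time_s: 34.42
tcp_pos: [530.4, 209.1, 94.6]
orientation: [3.136, 0.179, 0.0]
ft_force: [-0.4, -0.5, 0.0]
gripper_width: 0.513
grip_force: 0.0
time_s: 35.17
tcp_pos: [530.6, 209.2, 230.7]
orientation: [-3.136, -0.179, -0.003]
ft_force: [0.4, -0.3, -0.5]
gripper_width: 0.514
grip_force: 0.0
tcp [530.6 209.2 230.7] yaw 0.114 z-axis [ 0.002  0.    -1.   ] roll -0.221 shift cm [-21.71  30.85  -0.18] w 0.51 t 35.1667
```

```bash
python3 -m inch '{"delta_pos":[[0,0,0],[0,0,0],[-1.45,2.06,0],[-1.45,2.06,0],[-1.45,2.06,0],[-1.45,2.06,0],[-1.45,2.06,0],[-1.45,2.06,0],[-1.45,2.06,0],[-1.45,2.06,0],[-1.45,2.06,0],[-1.45,2.06,0]],"roll":[-0.11,-0.11,0,0,0,0,0,0,0,0,0,0],"fingers":[5,5,5,5,5,5,5,5,5,5,5,5]}' && python3 -m inch '{"delta_pos":[[-1.45,2.06,0],[-1.45,2.06,0],[-1.45,2.06,0],[-1.45,2.06,0],[-1.45,2.06,0],[0,0,0],[0,0,0],[0,0,0],[0,0,0],[0,0,0]],"roll":[0,0,0,0,0,0,0,0,0,0],"fingers":[5,5,5,5,5,5,5,5,5,5]}'
python3 - <<'E'
from h import *
go(427,-153.5,83,0.335)
E
```

```text
time_s: 36.17
tcp_pos: [459.5, -33.9, 228.3]
orientation: [-3.097, -0.522, 0.004]
ft_force: [1.2, 0.9, 0.8]
gripper_width: 0.585
grip_force: 0.0
time_s: 37.0
tcp_pos: [426.2, -153.1, 229.4]
orientation: [-3.097, -0.524, 0.001]
ft_force: [-0.6, -0.1, -0.4]
gripper_width: 0.586
grip_force: 0.0
tcp [ 426.2 -153.1  229.4] yaw 0.335 z-axis [-0.  0. -1.] roll 0.0 shift cm [ 0.06  0.07 14.64] w 0.59 t 37.0
```

```bash
python3 -m inch '{"delta_pos":[[0.06,0.07,1.5],[0,0,2.5],[0,0,2.5],[0,0,2.5],[0,0,2],[0,0,1.4],[0,0,1.2],[0,0,0.9],[0,0,0],[0,0,0],[0,0,0]],"roll":[0,0,0,0,0,0,0,0,0,0,0],"fingers":[5,5,5,5,5,5,5,5,5,5,5]}' && python3 -m inch '{"delta_pos":[[0,0,0],[0,0,0],[0,0,0],[0,0,0],[0,0,0],[0,0,0],[0,0,0],[0,0,0],[0,0,0],[0,0,0],[0,0,0],[0,0,0]],"roll":[0,0,0,0,0,0,0,0,0,0,0,0],"fingers":[0,0,0,0,0,0,0,0,0,0,0,0]}' && python3 -m inch '{"delta_pos":[[0,0,-0.5],[0,0,-1],[0,0,-1.5],[0,0,-2],[0,0,-2],[0,0,-2],[0,0,-2],[0,0,-1],[0,0,0],[0,0,0],[0,0,0]],"roll":[0,0,0,0,0,0,0,0,0,0,0],"fingers":[0,0,0,0,0,0,0,0,0,0,0]}'
python3 - <<'E'
from h import *
go(538.6,139.4,205,0.1135)
E
```

```text
time_s: 37.92
tcp_pos: [427.5, -154.6, 85.3]
orientation: [3.097, 0.523, 0.002]
ft_force: [-0.8, -0.0, 0.6]
gripper_width: 0.587
grip_force: 0.0
time_s: 38.92
tcp_pos: [427.5, -154.9, 85.5]
orientation: [3.097, 0.522, 0.002]
ft_force: [0.4, -0.6, 6.9]
gripper_width: 0.252
grip_force: 59.6
time_s: 39.83
tcp_pos: [426.2, -154.1, 203.7]
orientation: [-3.097, -0.522, 0.003]
ft_force: [-0.1, 0.6, -2.4]
gripper_width: 0.252
grip_force: 58.9
tcp [ 426.2 -154.1  203.7] yaw 0.334 z-axis [-0.002  0.001 -1.   ] roll 0.22 shift cm [ 14.49 -27.89  -0.11] w 0.25 t 39.8333
```

```bash
python3 -m inch '{"delta_pos":[[0,0,0],[0,0,0],[1.03,-1.99,0],[1.03,-1.99,0],[1.03,-1.99,0],[1.03,-1.99,0],[1.03,-1.99,0],[1.03,-1.99,0],[1.03,-1.99,0],[1.03,-1.99,0],[1.03,-1.99,0],[1.03,-1.99,0]],"roll":[0.11,0.11,0,0,0,0,0,0,0,0,0,0],"fingers":[0,0,0,0,0,0,0,0,0,0,0,0]}' && python3 -m inch '{"delta_pos":[[1.03,-1.99,0],[1.03,-1.99,0],[1.03,-1.99,0],[1.03,-1.99,0],[0,0,0],[0,0,0],[0,0,0],[0,0,0],[0,0,0]],"roll":[0,0,0,0,0,0,0,0,0],"fingers":[0,0,0,0,0,0,0,0,0]}'
python3 - <<'E'
from h import *
p=cams.read_camera("scene"); h=cv2.cvtColor(p["img"],cv2.COLOR_RGB2HSV)
m=((h[...,0]>100)&(h[...,0]<125)&(h[...,1]>120)&(h[...,2]>50)).astype(np.uint8); m[:100]=0; m[240:]=0; m[:,:230]=0;m[:,370:]=0
k,l,st,c=cv2.connectedComponentsWithStats(cv2.morphologyEx(m,cv2.MORPH_CLOSE,np.ones((9,9)))); b=1+st[1:,4].argmax(); s=env.state()["tcp_pos"]
print(st[b],fit([(p,l==b)],(s[0],s[1],.11),DIM["case_4"],s[2]-82.5))
cv2.imwrite("pics/s4.png",cv2.resize(p["img"][100:230,230:390,::-1],None,fx=4,fy=4))
go(538.6,139.4,112.5,0.1135)
E
```

```text
time_s: 40.83
tcp_pos: [506.2, 56.0, 203.1]
orientation: [-3.136, -0.179, 0.005]
ft_force: [-0.1, -0.8, -2.2]
gripper_width: 0.25
grip_force: 59.1
time_s: 41.58
tcp_pos: [538.3, 137.7, 204.4]
orientation: [3.136, 0.177, -0.001]
ft_force: [0.5, -0.5, -2.0]
gripper_width: 0.25
grip_force: 59.3
[ 280  121   34   57 1110] (array([5.37867794e+02, 1.38939715e+02, 5.78710051e-02]), np.float64(0.07790732291074909))
tcp [538.4 137.8 204.6] yaw 0.113 z-axis [-0. -0. -1.] roll -0.001 shift cm [ 0.04 -0.15  9.21] w 0.25 t 41.6333
```

View pics/s4.png

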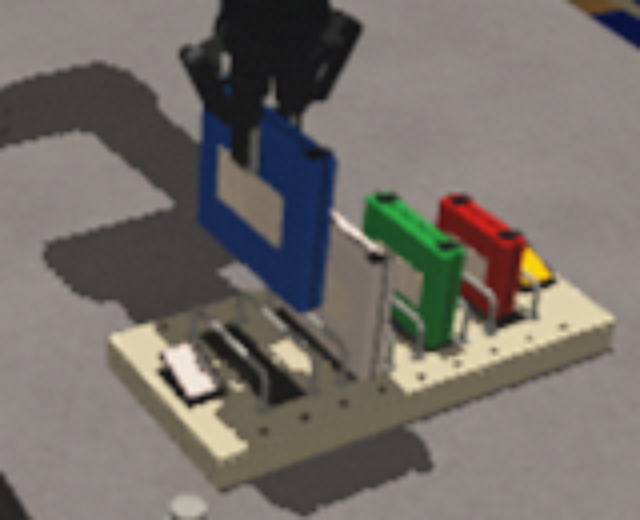

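Blue is held upright over the last free slot, with white, green and red in order towards the yellow tag. Lowering it now.

```bash
python3 -m inch '{"delta_pos":[[0.05,-0.05,1.5],[0,0,2],[0,0,1.5],[0,0,1.2],[0,0,1],[0,0,0.7],[0,0,0.5],[0,0,0],[0,0,0],[0,0,0],[0,0,0]],"roll":[0,0,0,0,0,0,0,0,0,0,0],"fingers":[0,0,0,0,0,0,0,0,0,0,0]}' && python3 -m inch '{"delta_pos":[[0,0,0.2],[0,0,0.2],[0,0,0],[0,0,0],[0,0,0]],"roll":[0,0,0,0,0],"fingers":[0,0,0,0,0]}'
```

```text
time_s: 42.55
tcp_pos: [539.4, 139.3, 121.4]
orientation: [3.136, 0.179, 0.002]
ft_force: [-0.4, 0.0, -1.5]
gripper_width: 0.248
grip_force: 59.3
time_s: 42.97
tcp_pos: [539.0, 139.2, 116.7]
orientation: [3.136, 0.179, -0.0]
ft_force: [-0.4, -0.5, -2.2]
gripper_width: 0.25
grip_force: 59.3
```

```bash
python3 -m inch '{"delta_pos":[[0,0,0.1],[0,0,0.1],[0,0,0.1],[0,0,0],[0,0,0]],"roll":[0,0,0,0,0],"fingers":[0,0,0,0,0]}';python3 -m inch '{"delta_pos":[[0,0,0.1],[0,0,0.1],[0,0,0],[0,0,0],[0,0,0]],"roll":[0,0,0,0,0],"fingers":[0,0,0,0,0]}'
```

```text
time_s: 43.38
tcp_pos: [538.9, 139.2, 113.6]
orientation: [3.136, 0.179, -0.0]
ft_force: [-0.1, -0.2, -1.7]
gripper_width: 0.248
grip_force: 59.3
time_s: 43.8
tcp_pos: [539.1, 139.2, 112.4]
orientation: [3.136, 0.179, 0.001]
ft_force: [-2.6, -0.5, 5.3]
gripper_width: 0.255
grip_force: 60.1
```

```bash
python3 -m inch '{"delta_pos":[[0,0,0],[0,0,0],[0,0,0],[0,0,0],[0,0,0],[0,0,0],[0,0,0],[0,0,0],[0,0,0]],"roll":[0,0,0,0,0,0,0,0,0],"fingers":[3,3.5,4,4.4,4.4,4.4,4.4,4.4,4.4]}' && python3 -m inch '{"delta_pos":[[0,0,-1],[0,0,-1.5],[0,0,-2],[0,0,-2.5],[0,0,-2.5],[0,0,-2.5],[0,0,-1.5],[0,0,0],[0,0,0]],"roll":[0,0,0,0,0,0,0,0,0],"fingers":[4.4,4.4,4.4,4.4,4.4,4.4,4.4,4.4,4.4]}' && python3 -m inch '{"delta_pos":[[0,2,0],[0,2.5,0],[0,2.5,0],[0,2.5,0],[0,2.5,0],[0,2.5,0],[0,2.5,0],[0,2.5,0],[0,2.5,0],[0,2.5,0],[0,2.5,0],[0,0,0]],"roll":[0,0,0,0,0,0,0,0,0,0,0,0],"fingers":[5,5,5,5,5,5,5,5,5,5,5,5]}'
python3 - <<'E'
from h import *
P={n:cams.read_camera(n) for n in("top","scene")}
sl={"case_1":(514.8,348.1),"case_2":(522.7,278.5),"case_3":(530.7,208.9),"case_4":(538.6,139.4)}
for k,p in P.items():
    R=spotter.regions_of(p,"case_1")
    for n,c in sl.items():
        h=sil(p,(*c,.1135),DIM[n],30).reshape(-1,2).mean(0)
        r=[e for e in R if np.hypot(*(np.array(e["bbox"][:2])-h))<12]
        if r:
            r=min(r,key=lambda e:np.hypot(*(np.array(e["bbox"][:2])-h))); q,f=fit([(p,r["region"])],(*c,.1135),DIM[n],30); print(n,k,(q[:2]-c).round(1),(q[2]-.1135).round(2),round(f,3))
A=cv2.resize(P["scene"]["img"][110:250,230:400],(510,300),interpolation=1); B=cv2.resize(P["top"]["img"][120:265,75:275],(510,300))
cv2.imwrite("pics/s5.png",np.vstack([A,B])[:,:,::-1])
E
```

```text
time_s: 44.55
tcp_pos: [539.0, 139.2, 111.6]
orientation: [3.136, 0.179, -0.0]
ft_force: [0.1, 0.5, 0.7]
gripper_width: 0.515
grip_force: 0.0
time_s: 45.3
tcp_pos: [539.2, 139.2, 247.6]
orientation: [-3.136, -0.179, -0.003]
ft_force: [-0.6, -0.3, 0.1]
gripper_width: 0.514
grip_force: 0.0
time_s: 46.3
tcp_pos: [569.1, -133.1, 244.6]
orientation: [3.136, 0.173, -0.005]
ft_force: [0.0, 0.7, -0.1]
gripper_width: 0.581
grip_force: 0.0
case_1 top [-0.9  1.4] 0.04 0.088
case_2 top [-0.3  1. ] -0.03 0.079
case_3 top [-0.6  1.2] -0.02 0.058
case_4 top [2.1 0.4] 0.01 0.045
case_1 scene [-0.9  3.3] -0.09 0.146
case_2 scene [-7.2  9.3] -0.12 0.213
case_3 scene [-6.3  8.6] -0.13 0.251
case_4 scene [-1.7  3.2] -0.04 0.074
```

View pics/s5.png

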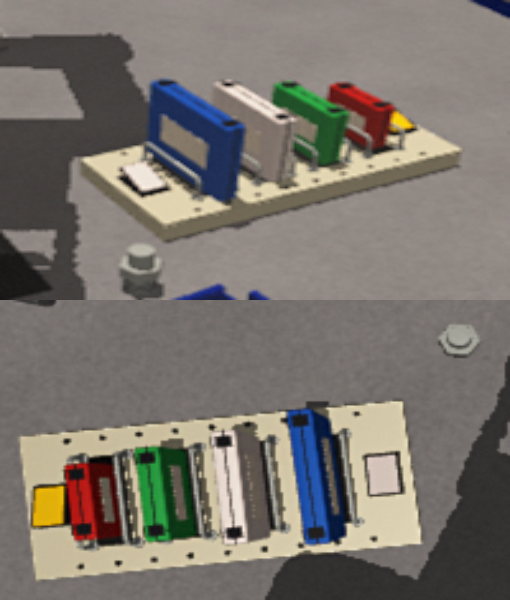

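All four cases stand centred and upright in order (red by the yellow tag, then green, white and blue), and the fitting still stands. The larger scene-view offsets come from cases hiding each other. Handing in.

```bash
python3 -c "
from rig import env
print(env.close_job())"
```

```text
the job is handed in; nothing more can be done
None
```

I handed the job in at about 46 s: all four cases stand released in their slots, smallest (red) by the yellow tag to largest (blue), within about 2 mm and 0.04 rad of true in the final top view. The fitting was left standing; the hand-in call returned no verdict.

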